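# Push-fit the hand knob onto the key machine

## Task

Fit the loose black hand knob to the key-cutting machine: lay it in the sliding cradle, hollow end facing the tapered spigot but still clear of it, and let go. Push the knob along the cradle until it is fully home against the steel shoulder, then slide the cradle all the way out from under it so that the knob stays on by friction alone. Do not drop the knob on the bench, and leave the other things on the bench where they are.

Things in the scene. Friction and masses are not known exactly. Their poses are not given: they have to be found in the camera images.
- knob: Loose black hand knob, a ribbed 16-sided cylinder 40 mm across the flats, 46 mm long, about 90 g; lies with its axis level on the wooden rest at the start. Origin on its axis at mid-length. Its y axis points out of the hollow end: a tapered bore, 22 mm wide at the mouth, 16 mm at the bottom, 36 mm deep. The other end (23 mm along -y) is closed and flat: the face to push. z is up at the start
- knob_mouth (a point): Centre of the knob's hollow end face, 23 mm along +y from the knob's origin. It touches the shoulder when the knob is fully home
- rest: Fixed small wooden rest, 34 mm (x) by 70 mm (y), 31 mm high, with two dowels along its y at x = -11 and +11 mm on which the knob lies with its axis 48 mm above the bench, along the rest's y. Origin under its centre on the bench
- machine: Fixed key-cutting machine. Origin on the bench below the centre of the shoulder's face; z up. A tapered steel spigot stands out level along the machine's -y, 75 mm above the bench; a bed 75 mm wide and 18 mm high runs under it to 240 mm along -y. Headstock from 10 mm along +y: 97 mm high, 38 mm to either side in x; from 110 mm along +y a motor housing up to 135 mm high
- shoulder (a point): Centre of the shoulder's flat face (a steel disc of 44 mm diameter) at the root of the spigot, 75 mm above the bench. The spigot stands 33 mm out of it along the machine's -y, 20 mm wide at the root, 14 mm at the end, and has four sprung steel leaves: over the last 17 mm of travel they resist the knob with a force that grows to about 7 to 12 N, then the knob's mouth stops hard against the shoulder
- cradle (a joint): How far the cradle has been slid away from the shoulder, in m: 0 (nearest, under the spigot) to 0.075 (all the way out). It slides along the machine's -y with a friction of about 2.5 N and stays where it is left
- cradle_lay (a point): Point on the cradle, 70 mm from the shoulder at joint 0: a good place for the knob's origin when laid down. The knob lies on two level 6 mm rods along the machine's y, 11 mm either side, from 9 to 139 mm from the shoulder at joint 0; its axis is then 74.6 mm above the bench, in line with the spigot. Beyond 17 mm either side of the rods' centre line there is free room down to 33 mm above the bench
- tab_top (a point): Centre of the top edge of the cradle's upright pull tab, 90.5 mm above the bench, 155 mm from the shoulder at joint 0; moves with the cradle. The tab is an aluminium plate 30 mm wide across (machine's x), 10 mm thick along the slide and free-standing for its upper 58 mm
- padlock: Loose brass padlock lying flat, 50 x 42 x 22 mm body and a shackle 34 mm longer along x; leave alone. Origin under the body
- tagbox: Open cardboard box with dividers, 90 x 130 x 50 mm; leave alone. Origin under its centre
- screwdriver: Screwdriver 180 mm long lying on the bench; leave alone
- keyblank: Brass key blank lying flat, 70 mm long, 5 mm thick; leave alone. Origin at its round head
Not all that is in view belongs to the job. What is meant by the knob is not yellow, and is the larger of those in its own colour.

How it is judged:
On the way, in this order (a step that is already met when the one before it is completed fails the run):
1. the knob lies in the cradle, let go, hollow end towards the spigot and still clear of its sprung part (x of knob in the frame of machine between -0.005 and 0.005 m and z of knob in the frame of machine between 0.07 and 0.08 m and angle between the y axis of knob and the y axis of machine, either way round below 0.07 rad and y of knob_mouth in the frame of machine between -0.12 and -0.02 m and contact force between knob and cradle above 0.1 N and contact force between the fingers and knob below 0.1 N), for 0.2 s.
2. the knob is pushed fully home against the shoulder with the cradle still under it (x of knob in the frame of machine between -0.003 and 0.003 m and z of knob in the frame of machine between 0.072 and 0.078 m and angle between the y axis of knob and the y axis of machine, either way round below 0.07 rad and y of knob_mouth in the frame of machine between -0.003 and 0.004 m and value of joint cradle below 0.03 m), for 0.2 s.
At the end, for the whole second after the job is handed in: The knob is at rest on the spigot, its mouth within 3 mm of the shoulder, its middle within 3 mm of the spigot's axis and its axis within 0.07 rad of it, and the cradle is slid out by more than 60 mm and does not touch it (x of knob in the frame of machine between -0.003 and 0.003 m and z of knob in the frame of machine between 0.072 and 0.078 m and angle between the y axis of knob and the y axis of machine, either way round below 0.07 rad and y of knob_mouth in the frame of machine between -0.003 and 0.004 m and value of joint cradle above 0.06 m and contact force between knob and cradle below 0.05 N and linear speed of knob below 0.01 m/s).
It fails at once if the knob is dropped on the bench (height (world z) of knob below 0.03 m).
It fails at once if the padlock is moved by more than 20 mm (distance of padlock from where it was at the start of the episode above 0.02 m).
It fails at once if the tagbox is moved by more than 20 mm (distance of tagbox from where it was at the start of the episode above 0.02 m).
It fails at once if the screwdriver is moved by more than 20 mm (distance of screwdriver from where it was at the start of the episode above 0.02 m).
It fails at once if the keyblank is moved by more than 20 mm (distance of keyblank from where it was at the start of the episode above 0.02 m).
It also fails if it takes over 48 s, if anything falls off the work surface, if the arm or the gripper's body presses on something with over 40 N, if the wrist force passes 120 N, or if a joint passes its speed limit or range.

## Robot

A 6-joint arm with a two-finger parallel gripper is mounted at the origin on the work surface. World frame = base frame: x ahead of the robot, y to its left, z up, the work surface at z = 0. Lengths are in m, angles in rad, forces in N, time in s.
With the tool pointing down it reaches from about 0.35 to 0.975 m from the base axis. Payload 4.9 kg.
Tool frame: the origin (TCP) lies at the very end of the fingers, on their centre line; the grasp point (between the pads) lies 19 mm behind it; z points along the fingers, y is the line along which they close (so a half turn about z gives the same grasp; the last joint's range is limited). The gripper opens to 85 mm and grips with 20 to 120 N. Pads are 22 mm wide; open, the fingers measure 114 mm over their backs; the gripper's body (76 mm by 85 mm) begins 54 mm behind the grasp point. The pads swing forward as they close: fully open they stand 13 mm farther back than shut.
Start: joints at [-1.456, 0.053, 1.613, -0, 1.476, -0.119], TCP at [0.145, -0.608, 0.231] pointing down, gripper open.
Joint ranges: [-3.01, 3.01], [-1.01, 2.22], [0.06, 2.58], [-1.02, 4.17], [0.09, 2.62], [-3.14, 3.14]. Speed limits (rad/s): [2.57, 2.57, 3.14, 3.14, 3.14, 3.14].

## Interface

Orientations are given as a rotation vector (axis times angle).
In Python, from station import ctrl gives the robot as it stands.
- The arm moves only by the tool jog_arm, never from a script. Its argument "plan" is a list of rows, each a list of 7 numbers: the shift along the tool's x, y, z in units of 0.02 m (1.0 is 0.02 m), then the turn, a rotation vector about the tool's x, y, z in units of 45 degrees (1.0 is 45 degrees), then the opening, from -1 (shut) to 1 (fully open). A call has 1 to 8 rows; each row shifts and turns the commanded pose from where the row before left it, along the tool's axes as they then stand; what a row does not reach is not made up. A row lasts 1/10 s, in which the tool goes at most 50 mm and 8.59 degrees, less where a joint would pass 70% of its speed; a pose out of reach is approached as far as the arm can. A call with a number of a shift or a turn outside -1 to 1 is refused whole. A call with a gripper value outside its range is refused whole. The fingers move at their own pace and stop on an object; "grip_force" is the grip in N (left out, the last holds). Time passes only in rows, so rows that do not move let the fingers close. It gives the time, the measured TCP pose, the force, the opening and the grip force at its end, in the units of the state.
- ctrl.get_obs(): the state, without advancing time (a new reading comes with each control period).
- ctrl.get_image(name): name is "scene" or "top"; returns (picture, depth): 480x640x3 uint8, red, green, blue; 480x640 float32, m along the optical axis (not along the pixel's ray), 0 where there is no reading.
- ctrl.camera_info(name): a dict with "camera_matrix" (3x3 intrinsics, pixels), "rvec" (rotation vector, rad) and "tvec" (3), from world to camera coordinates, as OpenCV has them. Camera axes: x right, y down, z forward; pixel columns grow to the right and rows downward; lengths in m; the calibration is good to about 2 mm. A picture is of the moment at which its call begins. camera_info takes no time and is no camera call.
- ctrl.finish_job(): hands the job in; it is judged then, once.
The state is a dict: "t": time; "q": joint angles; "dq": joint speeds; "effort": joint torques, N m; "tool_pos": TCP position; "tool_rot": TCP orientation; "contact_force": force on the tool from outside, world axes, zero at the start; "wrist_torque": the same for the moment, N m; "opening": finger opening in m; "grip_force": force on a finger pad.
Only numpy, scipy, OpenCV 4.12 (cv2) and the standard library are available. Lean on these libraries where they do the work, as an engineer would, in place of code of your own. Each camera call takes 0.05 s, during which the arm holds its last target. There are 200 camera calls.

## Working session

There is one attempt and no reset: what is moved stays moved. The work goes in short steps, Python scripts to look and compute and a tool call to move; the robot and the scene stay as the last step left them, time stands still between calls to the robot, and variables do not carry over. Pictures are saved under pics/ and viewed, at most 10 in all, crops included, and the job is handed in when it is done.

Besides the shell and the picture viewer there is one more tool, called as name([rows], argument=value, ...), one row to a line, values as JSON. jog_arm: Moves the arm, as the interface text tells. Shifts and turns lie within -1 to 1; 1 stands for 0.02 m of shift or 45 degrees of turn. Its arguments: {"type":"object","properties":{"plan":{"type":"array"},"grip_force":{"type":"number"}},"required":["plan"]}

```bash
mkdir -p pics; ls; cat > h.py <<'E'
import numpy as np, cv2
from station import ctrl
def cam(n):
    c=ctrl.camera_info(n); K=np.array(c["camera_matrix"]); R=cv2.Rodrigues(np.array(c["rvec"],float))[0]; t=np.array(c["tvec"],float).ravel()
    return K,R,t
def cloud(n,d):
    K,R,t=cam(n); v,u=np.mgrid[:480,:640]
    p=np.stack([(u-K[0,2])/K[0,0]*d,(v-K[1,2])/K[1,1]*d,d],-1)
    return (p-t)@R
def ray(n,u,v,z):
    K,R,t=cam(n); r=R.T@np.array([(u-K[0,2])/K[0,0],(v-K[1,2])/K[1,1],1]); o=-R.T@t
    return o+r*(z-o[2])/r[2]
E
python3 - <<'E'
from h import *
for n in("scene","top"):
    im,d=ctrl.get_image(n); np.savez(f"pics/{n}0.npz",im=im,d=d); cv2.imwrite(f"pics/{n}0.png",im[:,:,::-1])
    K,R,t=cam(n); print(n,K[0,0],-R.T@t,R[2])
o=ctrl.get_obs(); print(o)
E
```

```text
pics
scene 472.4977874473067 [1.04919957 0.48841837 0.65257071] [-0.53187697 -0.57885101 -0.61809254]
top 532.5373639368985 [ 0.4509744  -0.02062896  1.07352932] [ 0.11198356 -0.01697205 -0.99356511]
{'t': 0.1, 'q': array([-1.45604204e+00,  5.33118186e-02,  1.61416588e+00, -2.70713620e-06,
        1.47599400e+00, -1.19040666e-01]), 'dq': array([-0.00177919,  0.00019643, -0.00412569,  0.00029646, -0.00021595,
        0.00075858]), 'effort': array([ 7.30137763e-04, -3.94899809e+01, -3.71361530e+01, -5.92051174e-05,
        3.93461072e-03, -8.05514055e-07]), 'tool_pos': array([ 0.14470399, -0.60743612,  0.23016746]), 'tool_rot': array([-3.11828585e+00, -3.66189675e-01, -2.09169815e-06]), 'contact_force': array([-0.59531162, -0.78325839, -0.96514777]), 'wrist_torque': array([0.02955422, 0.04670502, 0.00735357]), 'grip_force': 0.0, 'opening': 0.08549996997638305}
```

View pics/top0.png

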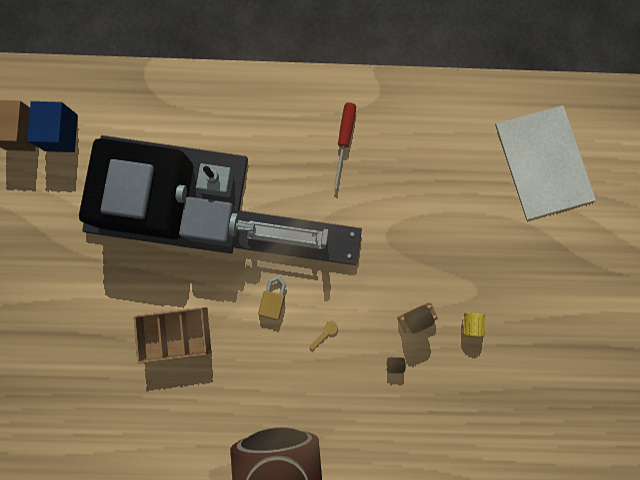

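View pics/scene0.png

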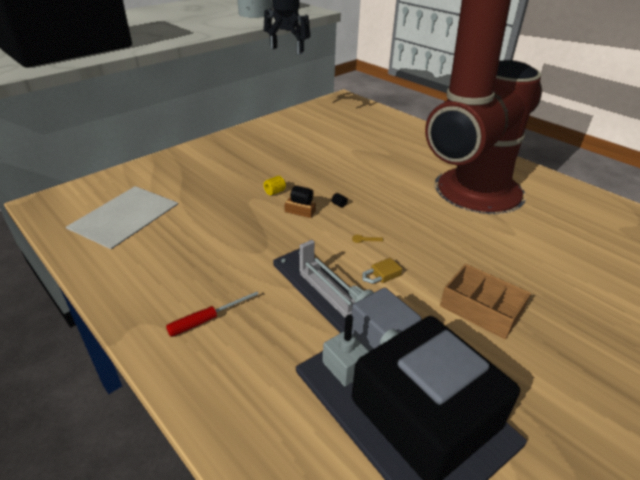

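The top view shows the knob on its rest at about (418,319), the machine's bed from (235,230) to (360,245) with the pull tab at (323,240), and the padlock, key blank and screwdriver clear of it. The scene view shows the knob at (302,195). Next I'll measure with depth and zoom in on crops.

```bash
python3 - <<'E'
from h import *
T=np.load("pics/top0.npz");S=np.load("pics/scene0.npz")
a=cv2.resize(T["im"][205:345,215:455],None,fx=3.3,fy=3.3,interpolation=cv2.INTER_CUBIC)[:, :795]
b=cv2.resize(S["im"][170:330,250:420],None,fx=3.7,fy=3.7,interpolation=cv2.INTER_CUBIC)[:595]
cv2.imwrite("pics/c1.png",a[:,:,::-1]);cv2.imwrite("pics/c2.png",b[:,:,::-1])
P=cloud("top",T["d"])
np.set_printoptions(precision=4,suppress=True)
# heights map around the rest
print((P[300:340:3,394:444:3,2]*1000).astype(int))
print((P[210:270:4,228:368:5,2]*1000).astype(int))
E
```

```text
[[  -2    2   -2    0    0    0    0    0    1    3    1    3    1   -1
     2    0    2]
 [   5    2    2    1    0    0    0    0    1    2    3   21   27    2
     2    2    0]
 [   3    0   -1    0    1   -4   -3    0    0   52   62   30   32    0
     0    2    1]
 [  -2    1    0    1    0    2   48   55   60   61   64   61   26   23
     1   -2    1]
 [   1    3    0    2   41   54   60   61   63   65   71   66   70   26
     0   -1    1]
 [   0   -1    7   26   57   63   64   68   67   68   71   68   66   30
    28    1    0]
 [   2    0   28   31   59   67 1073   66   71   69   69   70   67   63
    26    1    0]
 [  -1    2   19   23   39   71   66   69   67   67   66   68   63   61
     4    0   -2]
 [   0    3    3   27   25   58   68   68   66   69   65   61   62   -1
     0   -1    0]
 [   0    2    0   23   26   40   70   64   63   62   62    0    3    1
     1    0    0]
 [   0   -1    1    8   28   28   63   63   58    1   -1    2    3    1
     0    0    0]
 [   3    1    0    2    1   -1    0    0   -2   -2    1    1    2    1
    -1    0    4]
 [  -2    0    1   -
[... 1636 characters left out ...]
1    0   14   17   15   16   17   16   22   19
    21   15   16   13   20   20   17   17   16   18   19   19   18    0]
 [   0    2    1    1    3    1    2    0    2    0   -2    5   18   18
    20   18   19   18   17   20   21   18   19   17   23   17    0    0]
 [   3    1   -5    2    0   -1    0    0   -3    0    2    2    1    3
     0   -1    3   12   20   17   22   17   16   19   18   18   -1   -1]
 [   1    1    0    0    4    0   -1    0    0    2    0    2    1   -2
     0    3   -1    1    0   -1    0    0    3   15   20   16   -3    1]
 [   0    3    2   -1    1    1    4    1    0    1    1    0   -1    1
     2    1    0    3    3   -2    0    3    1    0    2   -1    2    2]]
```

View pics/c1.png

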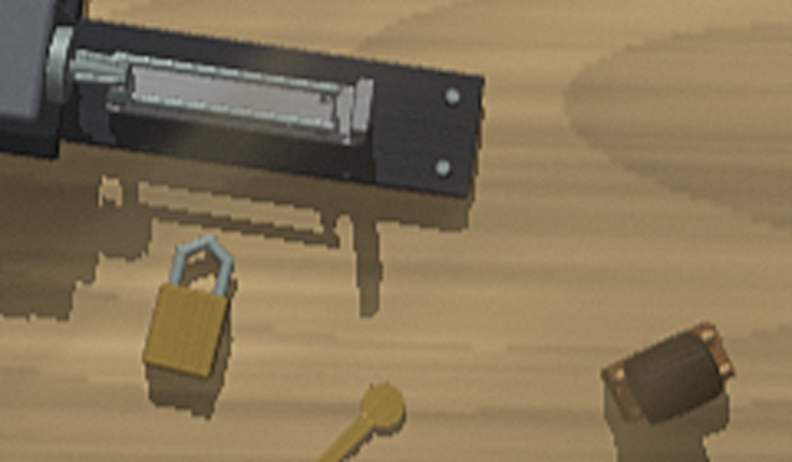

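View pics/c2.png

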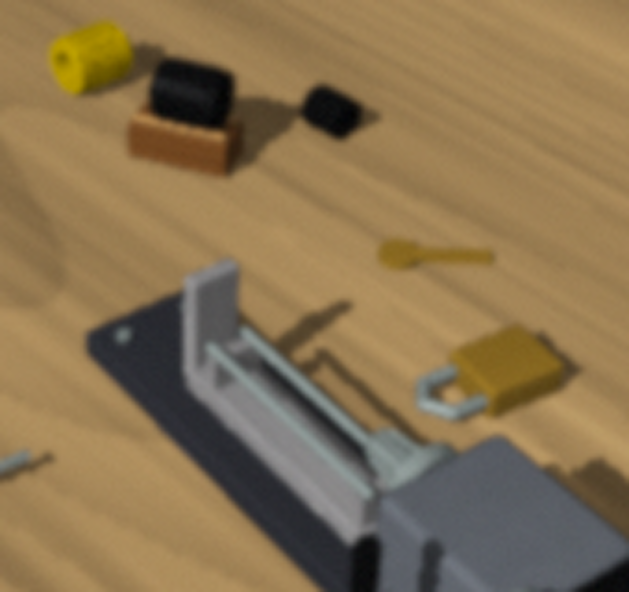

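The crops show the knob on its rest and the cradle empty, with the pull tab near (365,105) in the first crop. Neither crop shows which end of the knob is hollow. Next I'll fit the geometry and stretch the contrast on the knob.

```bash
cat > m.py <<'E'
from h import *
np.set_printoptions(precision=4,suppress=True)
T=np.load("pics/top0.npz");S=np.load("pics/scene0.npz")
P=cloud("top",T["d"]);Q=cloud("scene",S["d"])
def box(P,m): 
    r=cv2.minAreaRect((P[m][:,:2]*1000).astype(np.float32)); return r
def reg(a,b,c,d):
    m=np.zeros((480,640),bool);m[a:b,c:d]=1;return m
E
python3 - <<'E'
from m import *
z=P[...,2]
# knob
m=reg(298,340,392,446)&(z>.036)&(z<.08); print("knob",box(P,m),m.sum(), P[m].mean(0))
top=reg(298,340,392,446)&(z>.060)&(z<.08)
c=P[top][:,:2];print("knob top pca",c.mean(0),np.linalg.svd(c-c.mean(0))[2][0],np.percentile(z[top],95))
m=reg(298,340,392,446)&(z>.018)&(z<.08); print("rest+knob",box(P,m))
# tab
tab=reg(225,260,312,335)&(z>.080)&(z<.11); print("tab",box(P,tab),P[tab].mean(0),tab.sum())
# bed
bed=reg(205,275,236,366)&(z>.010)&(z<.026); print("bed",box(P,bed))
# headstock top
hs=reg(190,245,178,236)&(z>.085)&(z<.105); print("head",box(P,hs),np.median(z[hs]))
# rods
rod=reg(212,256,246,328)&(z>.050)&(z<.066); print("rods",box(P,rod))
sh=reg(205,240,226,246)&(z>.05)&(z<.11); 
# scene
z2=Q[...,2]
tab2=reg(225,300,285,330)&(z2>.080)&(z2<.1)&(np.abs(Q[...,1]+.12)<.1);print("tab scene",Q[tab2].mean(0),tab2.sum())
m2=reg(175,220,275,325)&(z2>.045)&(z2<.09);print("knob scene",box(Q,m2),Q[m2].mean(0))
def st(im,a,b,c,d,f):
    x=im[a:b,c:d].astype(float); x=np.clip((x/110)**.5*255,0,255).astype(np.uint8)
    return cv2.resize(x,(390,590*0+ int(390*(b-a)/(d-c))),interpolation=cv2.INTER_NEAREST)
A=st(T["im"],298,342,395,445,1);B=st(S["im"],180,220,280,325,1)
h=max(len(A),len(B)); W=np.zeros((h,790,3),np.uint8);W[:len(A),:390]=A;W[:len(B),400:]=B
cv2.imwrite("pics/c3.png",W[:,:,::-1])
E
```

```text
knob ((423.02471923828125, -229.22579956054688), (42.03690719604492, 46.5671501159668), 25.873994827270508) 571 [ 0.4234 -0.2267  0.0632]
knob top pca [ 0.4232 -0.2284] [ 0.4359 -0.9   ] 0.07076746846020078
rest+knob ((424.92034912109375, -233.05221557617188), (41.98789978027344, 70.87800598144531), 25.399816513061523)
tab ((570.4256591796875, -44.06022262573242), (9.71291446685791, 28.60898780822754), 83.5323715209961) [ 0.57   -0.044   0.0904] 86
bed ((582.3336791992188, 10.686553955078125), (255.45242309570312, 84.78368377685547), 83.37091064453125)
head ((602.1329345703125, 176.93344116210938), (110.80376434326172, 87.10932922363281), 83.2536849975586) 0.09722635897729852
rods ((579.0232543945312, 26.938735961914062), (151.9842071533203, 29.605484008789062), 82.7333984375)
tab scene [ 0.5721 -0.0412  0.0868] 102
knob scene ((423.36273193359375, -227.7091064453125), (41.660736083984375, 47.21898651123047), 26.458402633666992) [ 0.4292 -0.2214  0.0593]
```

View pics/c3.png

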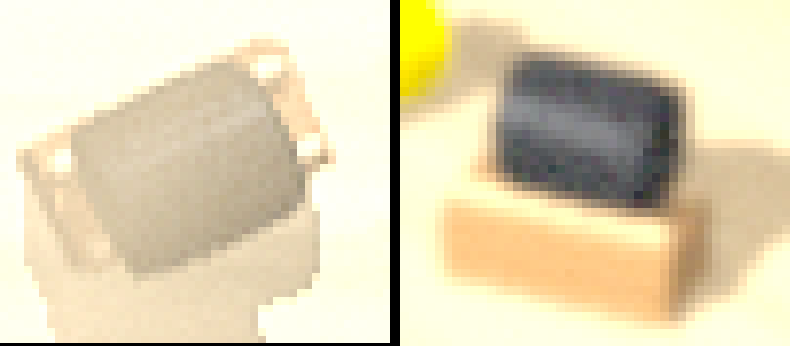

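```bash
python3 - <<'E'
from m import *
c=np.array([.4232,-.2284,.048]);a=np.array([-.436,.9,0]);a/=np.linalg.norm(a);n=np.array([a[1],-a[0],0])
for nm,X,r in(("top",P,reg(295,345,390,450)),("scene",Q,reg(175,225,275,330))):
    d=X-c; s=d@a; x=d@n; z=d[...,2]; rad=np.hypot(x,z)
    m=r&(rad<.016)&(z>-.016)&(abs(s)<.04)
    print(nm);print(np.c_[s[m],x[m],z[m],np.argwhere(m)/1000][:60]*1000)
    m=r&(rad>.016)&(rad<.03)&(z>-.0)
    print(np.percentile(s[m],[1,3,50,97,99]),np.percentile(x[m],[1,99]))
    K,R,t=cam(nm);v=c-(-R.T@t);v/=np.linalg.norm(v);print("view dot axis",v@a)
E
```

```text
top
[[ 22.1929  14.4923  -2.9834 316.     404.    ]
 [ 22.6228  12.514   -5.5825 317.     404.    ]
 [ 22.2443  12.6481   3.6565 317.     405.    ]
 [ 22.5756  10.1949 -11.4558 318.     404.    ]
 [ 22.109   10.2911  -2.6952 318.     405.    ]
 [ 22.4756  10.9522  11.4108 318.     406.    ]
 [ 22.0388   7.9525  -8.6728 319.     405.    ]
 [ 20.7652   7.4971  -5.3985 319.     406.    ]
 [ 22.1961   5.7518 -13.1648 320.     405.    ]
 [ 21.0272   5.3805  -9.1199 320.     406.    ]
 [ 21.8539   6.4292   8.1032 320.     407.    ]
 [ 21.9351   3.7206  -8.5114 321.     406.    ]
 [ 19.8854   2.7128 -10.433  321.     407.    ]
 [ 22.4805   1.7937 -10.3586 322.     406.    ]
 [ 20.1314   0.5597 -14.2842 322.     407.    ]
 [ 19.2243   0.3968  -8.5393 322.     408.    ]
 [ 21.8487  -0.4938  -8.2343 323.     407.    ]
 [ 19.5995  -1.6604 -11.4941 323.     408.    ]
 [ 22.1404  -2.622  -11.7994 324.     407.    ]
 [ 20.8556  -3.0515  -8.5639 324.     408.    ]
 [ 21.9561  -1.6558  10.4335 324.     409.    ]
 [ 22.5138  -4.701  -14.8427 325.     407.    ]
 [ 21.7913  -4.6799  -7.7619 325.     40
[... 2912 characters left out ...]
3  -9.0938 198.     311.    ]
 [ 19.3373  14.6865   2.416  199.     306.    ]
 [ 22.9837  11.2398   1.2702 199.     308.    ]
 [ 18.827   -5.4167  -9.7093 199.     309.    ]
 [ 21.3949  -5.4093  -9.0631 199.     310.    ]
 [ 23.8747  -5.6118  -8.5643 199.     311.    ]
 [ 22.5232  10.0594  -2.3333 200.     308.    ]
 [ 18.5893  -6.0605 -12.9859 200.     309.    ]
 [ 22.95    -1.5635  -9.195  200.     310.    ]
 [ 23.5549  12.5737  -3.3515 201.     308.    ]
 [ 21.9985   2.392   -9.8768 201.     309.    ]
 [ 23.4076  -0.475  -11.2485 201.     310.    ]
 [ 23.7783  -5.9997 -14.4828 201.     311.    ]]
[-0.0199 -0.0178  0.0022  0.0233  0.0238] [-0.0152  0.0204]
view dot axis -0.3301016957647277
```

The stretched crop is too coarse to judge by eye. The depth settles it: inside the rim at the +y-ish end the points lie 4–7 mm deeper in both views, as a bore would. So the hollow end points along (-0.436, 0.9). Next is the machine frame.

```bash
python3 - <<'E'
from m import *
ph=np.radians(6.6);y=np.array([np.sin(ph),np.cos(ph)]);x=np.array([y[1],-y[0]]);o=np.array([.5704,-.0441])+.155*y
print("shoulder guess j=0",o)
d=P[...,:2]-o;s=d@y;l=d@x;z=P[...,2];R=reg(180,280,170,370)
f=lambda n,m:print(n,"s",np.percentile(s[m],[1,5,50,95,99]),"l",np.percentile(l[m],[1,5,50,95,99]),m.sum())
f("bed",R&(z>.012)&(z<.024)&(s<-.02))
f("tab",R&(z>.085)&(s<-.1)&(z<.1))
f("head",R&(z>.093)&(z<.102)&(s<.09))
f("rod",R&(z>.053)&(z<.065)&(s>-.145)&(s<-.04))
f("disc",R&(z>.084)&(z<.092)&(abs(l)<.03)&(s<.012)&(s>-.1))
f("spig",R&(z>.072)&(z<.087)&(abs(l)<.012)&(s<-.003)&(s>-.1))
for n in(1,-1):
    e=R&(z>.053)&(z<.065)&(s>-.135)&(s<-.04)&(l*n>.005);print(np.polyfit(s[e],l[e],1))
E
```

```text
shoulder guess j=0 [0.5882 0.1099]
bed s [-0.2251 -0.2195 -0.1522 -0.0339 -0.0228] l [-0.0842 -0.0353 -0.0043  0.0358  0.0384] 2663
tab s [-0.1598 -0.1593 -0.1549 -0.1506 -0.1501] l [-0.0142 -0.0129  0.      0.0133  0.0141] 85
head s [0.0139 0.0214 0.0549 0.0867 0.0895] l [-0.0359 -0.0328 -0.0002  0.0333  0.0368] 1512
rod s [-0.1398 -0.1364 -0.0944 -0.0451 -0.0407] l [-0.0132 -0.0127 -0.0001  0.0138  0.0145] 341
disc s [-0.0158 -0.0124  0.0031  0.0108  0.0115] l [-0.0078 -0.0064  0.0005  0.0081  0.0086] 56
spig s [-0.0198 -0.0194 -0.0116 -0.004  -0.0035] l [-0.0072 -0.0067 -0.0002  0.0073  0.0083] 79
[0.0043 0.0118]
[ 0.0007 -0.0103]
```

jog_arm([
  [0,0,0.6,0,0,-0.19,1],
  [0,0,0.6,0,0,-0.19,1],
  [0,0,0.6,0,0,-0.19,1],
  [0,0,0.6,0,0,-0.19,1],
  [0,0,0.6,0,0,-0.19,1],
  [0,0,0.6,0,0,-0.19,1],
  [0,0,0.6,0,0,-0.19,1],
  [0,0,0.6,0,0,-0.19,1],
], grip_force=30)

```text
t: 0.9
tool_pos: [0.1448, -0.6075, 0.1341]
tool_rot: [-2.368, -2.064, -0.001]
contact_force: [-0.4, -0.5, 0.3]
opening: 0.0854
grip_force: 0.0
```

jog_arm([
  [0,0,0,0,0,-0.19,1],
  [0,0,0,0,0,-0.19,1],
  [0,0,0,0,0,-0.19,1],
  [0,0,0,0,0,-0.19,1],
  [0,0,0,0,0,0,1],
])

```text
t: 1.4
tool_pos: [0.1447, -0.6076, 0.1346]
tool_rot: [-1.665, -2.663, -0.001]
contact_force: [1.1, -0.1, -0.1]
opening: 0.085
grip_force: 0.0
```

```bash
cat > go.py <<'E'
import sys,numpy as np
from h import *
# usage: x y z yaw_deg -> remaining shift in tool axes (units), turn about tool z (units)
o=ctrl.get_obs();R=cv2.Rodrigues(np.array(o["tool_rot"],float))[0];p=np.array(o["tool_pos"])
g=np.array([float(v) for v in sys.argv[1:4]]);yaw=np.degrees(np.arctan2(R[1,0],R[0,0]))
np.set_printoptions(precision=4,suppress=True)
print("t",o["t"],"p",p,"yaw",yaw,"tilt",R[:,2],"F",o["contact_force"],"open",o["opening"],o["grip_force"])
print("shift units",R.T@(g-p)/.02,"turn z units",-(float(sys.argv[4])-yaw)/45)
E
python3 go.py 0.4232 -0.2284 0.12 115.8
```

```text
t 1.4 p [ 0.1447 -0.6076  0.1346] yaw 115.97964567718812 tilt [-0.0002  0.0011 -1.    ] F [ 1.1406 -0.14   -0.0653] open 0.08498562755231515 0.0
shift units [10.9424 20.8205  0.7516] turn z units 0.003992126159735992
```

jog_arm([
  [0.52,0.99,0,0,0,0,1],
  [0.52,0.99,0,0,0,0,1],
  [0.52,0.99,0,0,0,0,1],
  [0.52,0.99,0,0,0,0,1],
  [0.52,0.99,0,0,0,0,1],
  [0.52,0.99,0,0,0,0,1],
  [0.52,0.99,0,0,0,0,1],
  [0.52,0.99,0,0,0,0,1],
])

```text
t: 2.2
tool_pos: [0.2511, -0.4628, 0.135]
tool_rot: [-1.67, -2.661, -0.0]
contact_force: [0.2, 0.8, 0.6]
opening: 0.0857
grip_force: 0.0
```

jog_arm([
  [0.52,0.99,0,0,0,0,1],
  [0.52,0.99,0,0,0,0,1],
  [0.52,0.99,0,0,0,0,1],
  [0.52,0.99,0,0,0,0,1],
  [0.52,0.99,0,0,0,0,1],
  [0.52,0.99,0,0,0,0,1],
  [0.52,0.99,0,0,0,0,1],
  [0.52,0.99,0,0,0,0,1],
])

```text
t: 3.0
tool_pos: [0.3569, -0.3186, 0.1351]
tool_rot: [-1.67, -2.661, -0.0]
contact_force: [-0.3, 0.2, -0.0]
opening: 0.0855
grip_force: 0.0
```

jog_arm([
  [0.52,0.99,0,0,0,0,1],
  [0.52,0.99,0,0,0,0,1],
  [0.52,0.99,0,0,0,0,1],
  [0.52,0.99,0,0,0,0,1],
  [0.52,0.99,0,0,0,0,1],
  [0,0,0,0,0,0,1],
  [0,0,0,0,0,0,1],
])

```text
t: 3.7
tool_pos: [0.4226, -0.2293, 0.1351]
tool_rot: [-1.666, -2.663, 0.001]
contact_force: [-0.2, -0.2, 0.1]
opening: 0.0857
grip_force: 0.0
```

```bash
python3 go.py 0.4232 -0.2284 0.028 115.8
```

```text
t 3.7 p [ 0.4226 -0.2293  0.1351] yaw 115.94862967637357 tilt [-0.0006 -0.0002 -1.    ] F [-0.215  -0.2342  0.1393] open 0.0856567067082183 0.0
shift units [0.0293 0.0491 5.3559] turn z units 0.0033028816971905272
```

jog_arm([
  [0.03,0.05,0.9,0,0,0,1],
  [0,0,0.9,0,0,0,1],
  [0,0,0.9,0,0,0,1],
  [0,0,0.9,0,0,0,1],
  [0,0,0.9,0,0,0,1],
  [0,0,0.6,0,0,0,1],
  [0,0,0.26,0,0,0,1],
  [0,0,0,0,0,0,1],
])

```text
t: 4.5
tool_pos: [0.4228, -0.2286, 0.0275]
tool_rot: [-1.666, -2.662, 0.0]
contact_force: [0.2, 0.6, -0.1]
opening: 0.0855
grip_force: 0.0
```

jog_arm([
  [0,0,0,0,0,0,-1],
  [0,0,0,0,0,0,-1],
  [0,0,0,0,0,0,-1],
  [0,0,0,0,0,0,-1],
  [0,0,0,0,0,0,-1],
  [0,0,0,0,0,0,-1],
  [0,0,0,0,0,0,-1],
  [0,0,0,0,0,0,-1],
])

```text
t: 5.3
tool_pos: [0.4221, -0.2299, 0.0294]
tool_rot: [-1.662, -2.663, 0.007]
contact_force: [-9.3, -3.0, 8.3]
opening: 0.0393
grip_force: 30.1
```

jog_arm([
  [0,0,-0.2,0,0,0,-1],
  [0,0,-0.4,0,0,0,-1],
  [0,0,-0.6,0,0,0,-1],
  [0,0,-0.8,0,0,0,-1],
  [0,0,-0.9,0,0,0,-1],
  [0,0,-0.9,0,0,0,-1],
  [0,0,-0.9,0,0,0,-1],
  [0,0,-0.5,0,0,0,-1],
])

```text
t: 6.1
tool_pos: [0.4245, -0.229, 0.1349]
tool_rot: [1.662, 2.661, -0.0]
contact_force: [0.5, -0.3, -0.2]
opening: 0.0394
grip_force: 30.4
```

```bash
python3 go.py 0.5802 0.0403 0.13 83.4; python3 - <<'E'
from m import *
for n in("scene","top"):
    im,d=ctrl.get_image(n); np.savez(f"pics/{n}1.npz",im=im,d=d)
    u=(415,310) if n=="top" else (300,175)
    K,R,t=cam(n);p=np.array(ctrl.get_obs()["tool_pos"])+[0,0,.019];q=K@(R@p+t);q=(q[:2]/q[2]).astype(int);print(q)
    x=im[q[1]-30:q[1]+30,q[0]-33:q[0]+33].astype(float);x=np.clip((x/160)**.6*255,0,255).astype(np.uint8)
    cv2.imwrite(f"pics/g_{n}.png",cv2.resize(x,(396,360),interpolation=cv2.INTER_CUBIC)[:,:,::-1])
a=[cv2.imread(f"pics/g_{n}.png") for n in("top","scene")];cv2.imwrite("pics/g.png",np.hstack(a))
E
```

```text
t 6.1 p [ 0.4245 -0.229   0.1349] yaw 116.01367353733157 tilt [ 0.0032 -0.0022 -1.    ] F [ 0.5374 -0.3443 -0.2423] open 0.03942357608884633 30.402106638539408
shift units [ 8.6855 12.9007  0.2411] turn z units 0.7247483008295903
[299 154]
[430 319]
```

View pics/g.png

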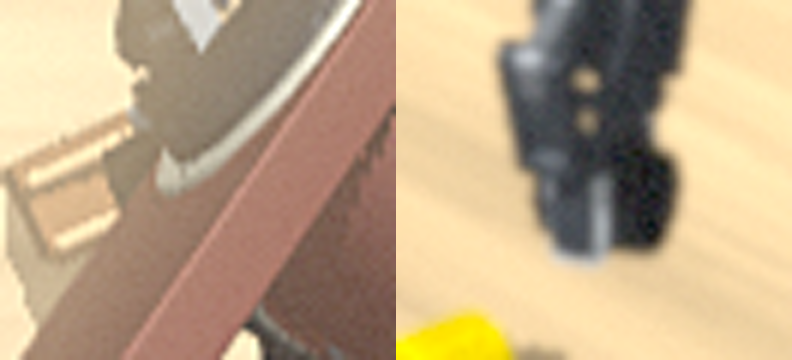

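The knob is in the gripper: opening 39.4 mm, and in the scene crop it is centred between the fingers at about (610,200), allowing for the oblique view. I'll carry it to above the cradle.

jog_arm([
  [0.5,0.7,0,0,0,0,-1],
  [0.67,0.99,0,0,0,0,-1],
  [0.67,0.99,0,0,0,0,-1],
  [0.67,0.99,0,0,0,0,-1],
  [0.67,0.99,0,0,0,0,-1],
  [0.67,0.99,0,0,0,0,-1],
  [0.67,0.99,0,0,0,0,-1],
  [0.67,0.99,0,0,0,0,-1],
])

```text
t: 7.0
tool_pos: [0.5148, -0.0671, 0.1309]
tool_rot: [-1.664, -2.663, 0.001]
contact_force: [-1.1, -0.8, -0.8]
opening: 0.0394
grip_force: 30.4
```

jog_arm([
  [0.67,0.99,0,0,0,0,-1],
  [0.67,0.99,0,0,0,0,-1],
  [0.67,0.99,0,0,0,0,-1],
  [0.67,0.99,0,0,0,0,-1],
  [0.67,0.99,0,0,0,0,-1],
  [0.15,0.31,0,0,0,0.18,-1],
  [0,0,0,0,0,0.18,-1],
  [0,0,0,0,0,0.18,-1],
])

```text
t: 7.8
tool_pos: [0.5783, 0.0413, 0.1306]
tool_rot: [-2.193, -2.247, 0.002]
contact_force: [-0.0, 0.2, -0.7]
opening: 0.0393
grip_force: 30.5
```

jog_arm([
  [0,0,0,0,0,0.18,-1],
  [0,0,0,0,0,0,-1],
  [0,0,0,0,0,0,-1],
])

```text
t: 8.1
tool_pos: [0.5785, 0.0408, 0.1312]
tool_rot: [-2.338, -2.097, 0.002]
contact_force: [0.8, 0.7, -0.7]
opening: 0.0391
grip_force: 30.5
```

```bash
python3 go.py 0.5802 0.0403 0.06 83.4; python3 - <<'E'
from m import *
c=np.array(ctrl.get_obs()["tool_pos"])+[0,0,.019]
ph=np.radians(6.6);a=np.array([np.sin(ph),np.cos(ph),0]);n=np.array([a[1],-a[0],0])
W=[]
for nm in("scene","top"):
    im,d=ctrl.get_image(nm);X=cloud(nm,d)-c;s=X@a;l=X@n;z=X[...,2];dark=(im.max(-1)<70)
    m=(abs(l)<.022)&(abs(z)<.025)&(abs(s)<.04)&(d>0)
    print(nm,m.sum(),"s",np.percentile(s[m],[1,5,95,99]))
    for lo in np.arange(-.026,.026,.004):
        k=m&(s>=lo)&(s<lo+.004)
        if k.sum()>3: print(round(lo,3),k.sum(),"z",np.percentile(z[k],[2,98]),"l",np.percentile(l[k],[2,98]))
    K,R,t=cam(nm);q=K@(R@(c)+t);q=(q[:2]/q[2]).astype(int)
    x=im[max(q[1]-60,0):q[1]+60,max(q[0]-66,0):q[0]+66].astype(float);W.append(cv2.resize(np.clip((x/180)**.6*255,0,255).astype(np.uint8),(396,360),interpolation=cv2.INTER_CUBIC))
cv2.imwrite("pics/carry.png",np.hstack(W)[:,:,::-1])
E
```

```text
t 8.1 p [0.5785 0.0408 0.1312] yaw 83.7642613624793 tilt [-0.0014  0.0001 -1.    ] F [ 0.7772  0.7261 -0.7476] open 0.039090887713527665 30.48694015807996
shift units [-0.0171  0.0937  3.561 ] turn z units 0.008094696943984382
scene 589 s [-0.0104 -0.0053  0.0253  0.0259]
-0.014 7 z [0.0102 0.0185] l [-0.021  -0.0039]
-0.01 16 z [0.0109 0.0197] l [-0.0214  0.0004]
-0.006 20 z [0.01   0.0242] l [-0.0217  0.0049]
-0.002 38 z [0.0103 0.0239] l [-0.0212  0.0105]
0.002 35 z [0.0112 0.0226] l [-0.0214  0.0136]
0.006 44 z [-0.0086  0.0213] l [-0.0214  0.0196]
0.01 72 z [-0.0126  0.0205] l [-0.021   0.0219]
0.014 85 z [-0.0129  0.0209] l [-0.0134  0.021 ]
0.018 68 z [-0.012   0.0195] l [-0.0107  0.0202]
0.022 196 z [-0.0174  0.0191] l [-0.0166  0.0198]
top 17 s [-0.0221 -0.022  -0.014  -0.0138]
-0.022 8 z [-0.0004  0.0107] l [-0.0178 -0.0136]
-0.018 6 z [-0.0004  0.0089] l [-0.0192 -0.0159]
```

View pics/carry.png

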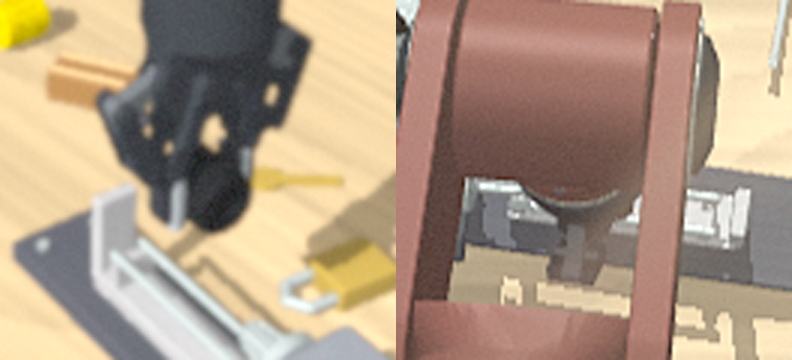

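The scene crop shows the knob held level at about (215,195), hollow end towards the spigot, hovering over the cradle; the top crop is blocked by the arm. Lowering now.

jog_arm([
  [0,0.09,0.4,0,0,0.01,-1],
  [0,0,0.8,0,0,0,-1],
  [0,0,0.8,0,0,0,-1],
  [0,0,0.7,0,0,0,-1],
  [0,0,0.4,0,0,0,-1],
  [0,0,0.3,0,0,0,-1],
  [0,0,0.1,0,0,0,-1],
  [0,0,0,0,0,0,-1],
])

```text
t: 9.0
tool_pos: [0.5809, 0.0406, 0.0621]
tool_rot: [2.35, 2.085, 0.0]
contact_force: [-0.2, 0.1, 0.0]
opening: 0.0396
grip_force: 30.5
```

jog_arm([
  [0,0,0.1,0,0,0,-1],
  [0,0,0.1,0,0,0,-1],
  [0,0,0,0,0,0,-1],
])

```text
t: 9.3
tool_pos: [0.5808, 0.0406, 0.0582]
tool_rot: [2.35, 2.085, 0.0]
contact_force: [1.1, 0.4, -1.3]
opening: 0.0395
grip_force: 30.5
```

```bash
python3 go.py 0.5802 0.0403 0.056 83.4
```

```text
t 9.3 p [0.5808 0.0406 0.0582] yaw 83.14789039062433 tilt [ 0.0002 -0.     -1.    ] F [ 1.0923  0.3719 -1.3284] open 0.039538257729181604 30.495825996658823
shift units [-0.0165 -0.0286  0.1093] turn z units -0.0056024357639039915
```

jog_arm([
  [0,0,0.05,0,0,0,-1],
  [0,0,0,0,0,0,-1],
])

```text
t: 9.5
tool_pos: [0.5807, 0.0406, 0.0571]
tool_rot: [2.35, 2.085, 0.0]
contact_force: [0.3, -0.2, -0.6]
opening: 0.0395
grip_force: 30.5
```

jog_arm([
  [0,0,0.05,0,0,0,-1],
  [0,0,0,0,0,0,-1],
])

```text
t: 9.7
tool_pos: [0.5809, 0.0406, 0.0563]
tool_rot: [2.35, 2.085, 0.0]
contact_force: [0.2, -0.2, -1.1]
opening: 0.0394
grip_force: 30.5
```

jog_arm([
  [0,0,0.04,0,0,0,-1],
  [0,0,0,0,0,0,-1],
])

```text
t: 9.9
tool_pos: [0.581, 0.0405, 0.0561]
tool_rot: [2.35, 2.085, -0.0]
contact_force: [-3.3, 0.1, 4.5]
opening: 0.0393
grip_force: 31.0
```

jog_arm([
  [0,0,0,0,0,0,0.3],
  [0,0,0,0,0,0,0.3],
  [0,0,0,0,0,0,0.3],
  [0,0,0,0,0,0,0.3],
  [0,0,0,0,0,0,0.3],
])

```text
t: 10.4
tool_pos: [0.5807, 0.0406, 0.0551]
tool_rot: [-2.35, -2.085, 0.0]
contact_force: [-0.2, 0.7, -0.1]
opening: 0.0553
grip_force: 0.0
```

jog_arm([
  [0,0,-0.5,0,0,0,0.6],
  [0,0,-0.9,0,0,0,0.6],
  [0,0,-0.9,0,0,0,0.6],
  [0,0,-0.9,0,0,0,0.6],
  [0,0,-0.5,0,0,0,0.6],
])

```text
t: 10.9
tool_pos: [0.5819, 0.0405, 0.132]
tool_rot: [2.348, 2.083, 0.004]
contact_force: [0.3, 0.3, 0.6]
opening: 0.0681
grip_force: 0.0
```

```bash
cat > look.py <<'E'
from m import *
import sys
ph=np.radians(6.6);a=np.array([np.sin(ph),np.cos(ph),0]);n=np.array([a[1],-a[0],0]);o=np.array([.5897,.1231,0])
im,d=ctrl.get_image("scene");X=cloud("scene",d)-o;s=X@a;l=X@n;z=X[...,2]
dark=(im.max(-1)<75)&(d>0)&(z>.06)&(z<.105)&(abs(l)<.03)&(s>-.15)&(s<.005)
print("dark",dark.sum(),"s",np.percentile(s[dark],[2,50,98]),"l",np.percentile(l[dark],[2,50,98]),"z",np.percentile(z[dark],[2,98]))
t=(d>0)&(z>.078)&(z<.095)&(abs(l)<.02)&(s<-.14)&(s>-.27)&(im.min(-1)>80);print("tab s",np.median(s[t]),t.sum())
x=im[230:350,270:430].astype(float);cv2.imwrite(f"pics/{sys.argv[1]}.png",cv2.resize(np.clip((x/200)**.7*255,0,255).astype(np.uint8),(720,540),interpolation=cv2.INTER_CUBIC)[:,:,::-1])
E
python3 go.py 0.581 0.0405 0.12 83.4; python3 look.py laid
```

```text
t 10.9 p [0.5819 0.0405 0.132 ] yaw 83.14687929592819 tilt [ 0.0034 -0.0002 -1.    ] F [0.2843 0.287  0.5805] open 0.06810052313018566 0.0
shift units [-0.0059 -0.0466  0.6001] turn z units -0.005624904534929303
dark 599 s [-0.0993 -0.0703 -0.0576] l [-0.0143  0.008   0.0207] z [0.0618 0.0951]
tab s -0.16503172550090534 73
```

View pics/laid.png

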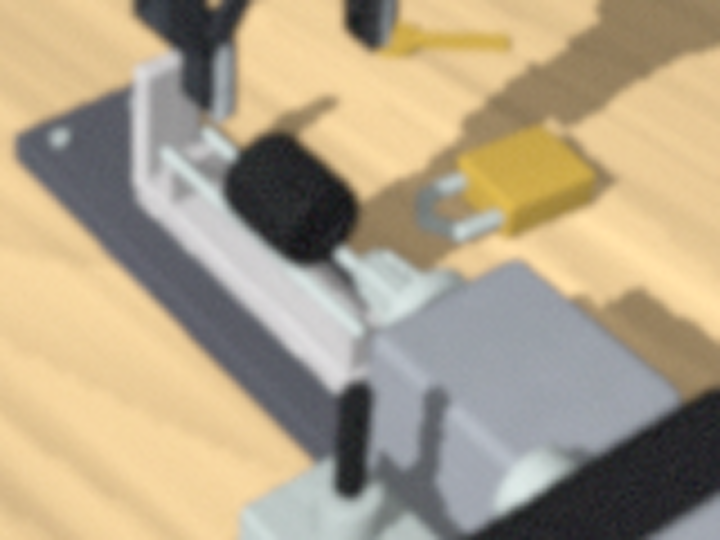

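The crop shows the knob lying in the cradle at about (290,200), aligned with the spigot at (400,285) and clear of it, with the fingers open above. Next I'll shut the fingers and go down behind the knob.

jog_arm([
  [-0.5,-0.05,0,0,0,0,-1],
  [-0.7,0,0,0,0,0,-1],
  [-0.7,0,0,0,0,0,-1],
  [-0.55,0,0,0,0,0,-1],
  [-0.1,0,0,0,0,0,-1],
  [0,0,0,0,0,0,-1],
  [0,0,0,0,0,0,-1],
  [0,0,0,0,0,0,-1],
])

```text
t: 11.75
tool_pos: [0.5737, -0.0096, 0.1293]
tool_rot: [-2.35, -2.085, -0.0]
contact_force: [-0.0, -0.1, 0.1]
opening: -0.0004
grip_force: 0.0
```

```bash
python3 go.py 0.5743 -0.01 0.067 83.4
```

```text
t 11.75 p [ 0.5737 -0.0096  0.1293] yaw 83.17243201343722 tilt [-0.      0.0002 -1.    ] F [-0.026  -0.0822  0.0966] open -0.00039036343661060706 0.0
shift units [-0.0169  0.031   3.1143] turn z units -0.005057066368061984
```

jog_arm([
  [0,0.03,0.4,0,0,-0.005,-1],
  [0,0,0.7,0,0,0,-1],
  [0,0,0.7,0,0,0,-1],
  [0,0,0.6,0,0,0,-1],
  [0,0,0.4,0,0,0,-1],
  [0,0,0.2,0,0,0,-1],
  [0,0,0.1,0,0,0,-1],
  [0,0,0,0,0,0,-1],
])

```text
t: 12.55
tool_pos: [0.5744, -0.0101, 0.0673]
tool_rot: [2.346, 2.089, 0.0]
contact_force: [1.4, 0.4, -0.3]
opening: 0.0001
grip_force: 0.0
```

jog_arm([
  [0.3,0,0,0,0,0,-1],
  [0.3,0,0,0,0,0,-1],
  [0.3,0,0,0,0,0,-1],
  [0.3,0,0,0,0,0,-1],
  [0.2,0,0,0,0,0,-1],
  [0.2,0,0,0,0,0,-1],
  [0.2,0,0,0,0,0,-1],
  [0,0,0,0,0,0,-1],
])

```text
t: 13.35
tool_pos: [0.5784, 0.0264, 0.0672]
tool_rot: [-2.345, -2.089, -0.0]
contact_force: [0.1, -0.6, -0.5]
opening: 0.0
grip_force: 0.0
```

jog_arm([
  [0.2,0,0,0,0,0,-1],
  [0.2,0,0,0,0,0,-1],
  [0.2,0,0,0,0,0,-1],
  [0.2,0,0,0,0,0,-1],
  [0.2,0,0,0,0,0,-1],
  [0.1,0,0,0,0,0,-1],
  [0,0,0,0,0,0,-1],
])

```text
t: 14.05
tool_pos: [0.581, 0.048, 0.0673]
tool_rot: [-2.346, -2.09, -0.0]
contact_force: [0.1, 0.4, -1.1]
opening: 0.0005
grip_force: 0.0
```

```bash
python3 go.py 0.58315 0.0665 0.067 83.4; python3 look.py p1
```

```text
t 14.05 p [0.581  0.048  0.0673] yaw 83.39499477571941 tilt [-0.      0.0003 -1.    ] F [ 0.1497  0.3557 -1.1084] open 0.0004912330981034335 0.0
shift units [0.9301 0.001  0.0133] turn z units -0.00011122720623543754
dark 663 s [-0.0768 -0.0393 -0.0168] l [-0.0134  0.0107  0.0203] z [0.0661 0.1015]
tab s -0.16453256535509975 90
```

jog_arm([
  [0.15,0,0,0,0,0,-1],
  [0.15,0,0,0,0,0,-1],
  [0.15,0,0,0,0,0,-1],
  [0.1,0,0,0,0,0,-1],
  [0,0,0,0,0,0,-1],
])

```text
t: 14.6
tool_pos: [0.5823, 0.0583, 0.0674]
tool_rot: [2.346, 2.089, -0.001]
contact_force: [-1.2, -4.1, 0.6]
opening: -0.0001
grip_force: 2.0
```

jog_arm([
  [0.1,0,0,0,0,0,-1],
  [0.1,0,0,0,0,0,-1],
  [0,0,0,0,0,0,-1],
])

```text
t: 14.9
tool_pos: [0.5827, 0.0617, 0.0674]
tool_rot: [2.345, 2.089, -0.002]
contact_force: [-1.1, -6.3, 1.1]
opening: -0.0
grip_force: 2.8
```

jog_arm([
  [0.1,0,0,0,0,0,-1],
  [0.1,0,0,0,0,0,-1],
  [0,0,0,0,0,0,-1],
])

```text
t: 15.2
tool_pos: [0.5831, 0.0651, 0.0674]
tool_rot: [2.345, 2.088, -0.004]
contact_force: [-1.9, -7.5, 2.2]
opening: 0.0003
grip_force: 3.9
```

jog_arm([
  [0.08,0,0,0,0,0,-1],
  [0,0,0,0,0,0,-1],
  [0,0,0,0,0,0,-1],
])

```text
t: 15.5
tool_pos: [0.5831, 0.066, 0.0674]
tool_rot: [2.344, 2.088, -0.005]
contact_force: [-1.6, -10.6, 2.1]
opening: 0.0
grip_force: 4.9
```

jog_arm([
  [0.06,0,0,0,0,0,-1],
  [0.06,0,0,0,0,0,-1],
  [0,0,0,0,0,0,-1],
])

```text
t: 15.8
tool_pos: [0.5831, 0.066, 0.0675]
tool_rot: [2.342, 2.086, -0.012]
contact_force: [-4.2, -17.9, 5.3]
opening: 0.0002
grip_force: 9.1
```

jog_arm([
  [0.06,0,0,0,0,0,-1],
  [0,0,0,0,0,0,-1],
  [0,0,0,0,0,0,-1],
])

```text
t: 16.1
tool_pos: [0.5831, 0.066, 0.0675]
tool_rot: [2.341, 2.085, -0.015]
contact_force: [-4.3, -22.4, 4.5]
opening: -0.0002
grip_force: 11.0
```

```bash
python3 go.py 0.58315 0.0665 0.067 83.4; python3 look.py p2
```

```text
t 16.1 p [0.5831 0.066  0.0675] yaw 83.37546840001514 tilt [-0.0029 -0.011  -0.9999] F [ -4.3335 -22.3617   4.4866] open -0.00016958847360059042 11.021765169607534
shift units [0.0239 0.0004 0.0225] turn z units -0.0005451466663304119
dark 560 s [-0.0587 -0.0259 -0.0032] l [-0.0123  0.0113  0.0207] z [0.0691 0.1023]
tab s -0.1640001318684073 109
```

Forces rose to 22 N with no further travel, so the knob is home with the cradle still under it. Now I'll go back to the tab and push the cradle out from inside.

jog_arm([
  [-0.1,0,0,0,0,0,-1],
  [-0.2,0,0,0,0,0,-1],
  [-0.5,0,0,0,0,0,-1],
  [-0.8,0,0,0,0,0,-1],
  [-0.8,0,0,0,0,0,-1],
  [-0.8,0,0,0,0,0,-1],
  [-0.5,0,0,0,0,0,-1],
  [-0.2,0,0,0,0,0,-1],
])

```text
t: 16.95
tool_pos: [0.5746, -0.0072, 0.0673]
tool_rot: [-2.348, -2.087, -0.0]
contact_force: [-0.7, 0.5, 0.2]
opening: 0.0001
grip_force: 0.0
```

jog_arm([
  [-0.2,0,0,0,0,0,-1],
  [-0.2,0,0,0,0,0,-1],
  [-0.2,0,0,0,0,0,-1],
  [-0.2,0,0,0,0,0,-1],
  [-0.2,0,0,0,0,0,-1],
  [-0.2,0,0,0,0,0,-1],
  [-0.2,0,0,0,0,0,-1],
  [-0.2,0,0,0,0,0,-1],
])

```text
t: 17.75
tool_pos: [0.5711, -0.0374, 0.0673]
tool_rot: [-2.346, -2.089, -0.001]
contact_force: [0.0, 3.5, 0.4]
opening: 0.0001
grip_force: 1.5
```

```bash
python3 go.py 0.565 -0.0895 0.067 83.4; python3 look.py p3
```

```text
t 17.75 p [ 0.5711 -0.0374  0.0673] yaw 83.37885735133887 tilt [ 0.0002  0.0009 -1.    ] F [0.0342 3.516  0.4412] open 0.00011465418931761663 1.4672638848423958
shift units [-2.6216 -0.0031  0.0132] turn z units -0.0004698366369142251
dark 465 s [-0.1491 -0.022  -0.0025] l [-0.0102  0.0109  0.0209] z [0.067  0.0962]
tab s -0.17107938423839553 31
```

jog_arm([
  [-0.2,0,0,0,0,0,-1],
  [-0.2,0,0,0,0,0,-1],
  [-0.2,0,0,0,0,0,-1],
  [-0.2,0,0,0,0,0,-1],
  [-0.2,0,0,0,0,0,-1],
  [-0.2,0,0,0,0,0,-1],
  [-0.2,0,0,0,0,0,-1],
  [-0.2,0,0,0,0,0,-1],
])

```text
t: 18.6
tool_pos: [0.5673, -0.0698, 0.0673]
tool_rot: [-2.346, -2.089, -0.0]
contact_force: [1.4, 3.5, 0.4]
opening: -0.0003
grip_force: 1.4
```

jog_arm([
  [-0.2,0,0,0,0,0,-1],
  [-0.2,0,0,0,0,0,-1],
  [-0.15,0,0,0,0,0,-1],
  [-0.1,0,0,0,0,0,-1],
  [0,0,0,0,0,0,-1],
])

```text
t: 19.1
tool_pos: [0.5658, -0.0829, 0.0673]
tool_rot: [2.346, 2.089, -0.001]
contact_force: [-0.0, 0.4, -0.6]
opening: -0.0001
grip_force: 0.3
```

```bash
python3 go.py 0.565 -0.0895 0.067 83.4; python3 look.py p4
```

```text
t 19.1 p [ 0.5658 -0.0829  0.0673] yaw 83.36123364256072 tilt [-0.0003 -0.0008 -1.    ] F [-0.0214  0.3556 -0.6214] open -5.693754289366827e-05 0.2516219741664827
shift units [-0.3313  0.0008  0.0129] turn z units -0.0008614746097619116
dark 459 s [-0.0416 -0.021  -0.0025] l [-0.0107  0.012   0.021 ] z [0.0654 0.0951]
tab s -0.2180966156457188 31
```

jog_arm([
  [-0.1,0,0,0,0,0,-1],
  [-0.1,0,0,0,0,0,-1],
  [-0.1,0,0,0,0,0,-1],
  [0,0,0,0,0,0,-1],
])

```text
t: 19.55
tool_pos: [0.5651, -0.0886, 0.0673]
tool_rot: [2.346, 2.089, -0.0]
contact_force: [0.1, 1.2, -0.5]
opening: 0.0001
grip_force: 0.8
```

jog_arm([
  [-0.1,0,0,0,0,0,-1],
  [-0.1,0,0,0,0,0,-1],
  [0,0,0,0,0,0,-1],
])

```text
t: 19.85
tool_pos: [0.565, -0.09, 0.0673]
tool_rot: [-2.344, -2.086, -0.006]
contact_force: [1.7, 9.8, 1.8]
opening: -0.0002
grip_force: 5.4
```

The cradle has reached its end stop: the force rises and travel stops. I'll ease off, lift and check.

jog_arm([
  [0.15,0,0,0,0,0,-1],
  [0.25,0,0,0,0,0,-1],
  [0,0,-0.5,0,0,0,-1],
  [0,0,-0.9,0,0,0,-1],
  [0,0,-0.9,0,0,0,-1],
  [0,0,-0.9,0,0,0,-1],
  [0,0,-0.4,0,0,0,-1],
  [0,0,0,0,0,0,-1],
])

```text
t: 20.65
tool_pos: [0.5668, -0.0849, 0.1415]
tool_rot: [2.344, 2.087, 0.003]
contact_force: [-0.0, -0.4, 1.1]
opening: 0.0
grip_force: 0.0
```

```bash
python3 look.py fin
```

```text
dark 462 s [-0.042  -0.0215 -0.0026] l [-0.0112  0.0118  0.021 ] z [0.0657 0.0949]
tab s -0.2260576617205124 106
```

View pics/fin.png

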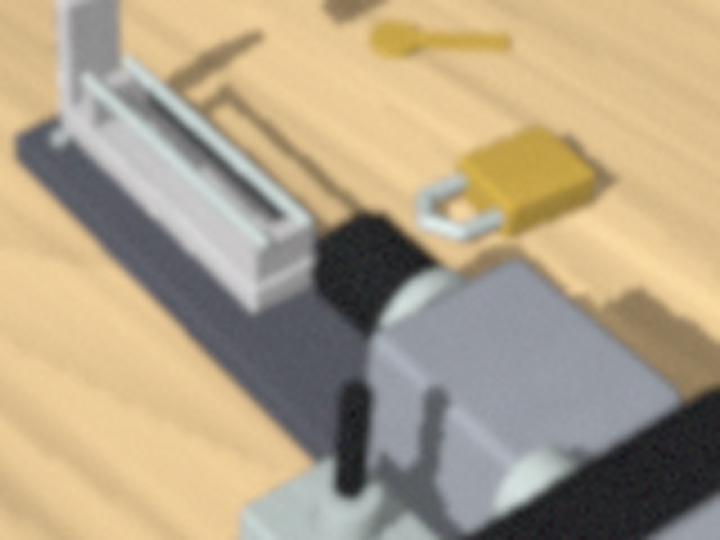

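The crop shows the knob at about (370,265), flush against the shoulder and level. The cradle is fully out, its near end at about (290,260), clear of the knob, and the padlock and key blank are where they were.

```bash
python3 -c "
from station import ctrl
print(ctrl.finish_job())"
```

```text
the job is handed in; nothing more can be done
None
```

I handed the job in at about 21 s: the knob was pushed home until it stopped hard at 22 N, the cradle was slid out to its end stop, and the last picture shows the knob holding on the spigot by itself; the system returned no verdict.

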